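# Set the light box dimmer to its third click

## Robot

A 6-joint arm with a two-finger parallel gripper is mounted at the origin on the work surface. World frame = base frame: x ahead of the robot, y to its left, z up, the work surface at z = 0. Lengths are in mm, angles in degrees, forces in N, time in s.
With the tool pointing down it reaches from about 300 to 850 mm from the base axis. Payload 4.2 kg.
Tool frame: the origin (TCP) lies between the finger pads; the fingertips stand ahead of it and the grasp point (between the pads) lies 8 mm behind it (env.tip_reach is the x of the fingertips in the tool frame, in mm); x points along the fingers, y is the direction in which the jaws open and shut, and the axes are right-handed (so a half turn about x gives the same grasp; the last joint's range is limited). The gripper opens to 91 mm and grips with 3 to 60 N. Pads are 32 mm wide; open, the fingers measure 118 mm over their backs; the gripper's body (76 mm by 178 mm) begins 60 mm behind the grasp point.
Start: joints at [64.057, 18.312, 89.639, -0, 72.044, -1.146], TCP at [241.167, 521.997, 224.976] pointing down, gripper open.
Joint ranges: [-177.97, 177.97], [-48.28, 115.42], [12.27, 149.76], [-77.06, 257.06], [2.81, 150.46], [-146.56, 146.56]. Speed limits (degrees/s): [147.25, 147.25, 180, 180, 180, 180].

## Interface

Orientations are given as [roll, pitch, yaw] about the fixed x, y, z axes, in that order (R = Rz(yaw) Ry(pitch) Rx(roll)).
In Python, from workcell import env, cams gives the robot as it stands.
- The arm moves only by the tool arm_command, never from a script. Its argument "deltas" is a list of rows, each a list of 3 entries, a list of its own where there are three numbers: the opening, from 0 (shut) to 1 (fully open), then the shift along the world's x, y, z in mm, then the turn about the world's z in rad. A call has 1 to 20 rows; each row is the pose to reach, as a shift and turn from the pose commanded when the call began; what a row does not reach only later rows make up. A row lasts 1/10 s, in which the tool goes at most 50 mm and 8.59 degrees, less where a joint would pass 70% of its speed; a pose out of reach is approached as far as the arm can. A call with a gripper value outside its range is refused whole. The fingers move at their own pace and stop on an object; "grip_force" is the grip in N (left out, the last holds). Time passes only in rows, so rows that repeat a pose let the fingers close. It gives the time, the measured TCP pose, the force and the opening at its end, in the units of the state.
- env.state(): the state, without advancing time (a new reading comes with each control period).
- cams.grab_frame(name): name is "side" or "top" or "wrist"; returns a dict with "img" (384x512x3 uint8, red, green, blue), "K" (3x3 intrinsics, pixels), "dist" ([k1, k2, p1, p2, k3] as OpenCV has them; the pictures are not rectified), "rvec" (rotation vector, rad) and "tvec" (3), from world to camera coordinates, as OpenCV has them. Camera axes: x right, y down, z forward; pixel columns grow to the right and rows downward; lengths in mm; the calibration is good to about 2 mm. A picture is of the moment at which its call begins. There is no depth.
- env.job_done(): hands the job in, once; it reports no verdict.
Trained networks look in a picture, given as the dict that the camera call returned (one of the last four; its "shot" number tells which), for a name from the list of things; names that differ only in an ending like _2 or _b are one class to them, and where a whole thing is asked for, a point or a joint stands for the part that bears it (a point fixed in the world has none). Each returns a list of dicts, best first, with "conf" (0 to 1); they miss things now and then, are a little off and sometimes report something else, mostly with a low value. They report only what shows in the picture. A call takes as long as a camera call.
- cams.silhouettes(picture, name): "region" (384x512 bool, what is visible of it) and "centre" ([column, row] in pixels, amid what is visible of it).
The state is a dict: "time_s": time; "qpos": joint angles; "qvel": joint speeds; "effort": joint torques, N m; "ee_pos": TCP position; "ee_rot": TCP orientation; "force": force on the tool from outside, world axes, zero at the start; "torque": the same for the moment, N m; "gripper_width": finger opening in mm.
Only numpy, scipy, OpenCV 4.12 (cv2) and the standard library are available. Lean on these libraries where they do the work, as an engineer would, in place of code of your own. Each camera call takes 0.05 s, during which the arm holds its last target.

## Task

Set the studio light box to its third brightness step: with a fingertip push the orange dimmer lever all the way back to its off end (beside the smallest dot), then push it the other way, click by click, and leave it resting in the third click from off, never going on towards the fourth. Push gently and do not pinch the lever, and leave the paperweight, tape roll, ink jar and brush where they are.

Things in the scene. Friction and masses are not known exactly. Their poses are not given: they have to be found in the camera images.
- lightbox: Flat grey light box fixed to the table, 320 (x) x 380 (y) x 45 mm high, with a white panel and a print on top and a bare control strip along its -x edge. Origin at the centre of its underside, on the table; z up. The lever runs along the line x = -118 mm of this frame, towards the box's own +y.
- track_off (a point): Point on the box's top face under the lever's off position: x = -118, y = -45 mm in the box's frame, axes as the box's. Six white dots lie 27 mm to the +x side of the track, one beside each resting place of the lever, 18 mm apart, smallest at off, largest at the bright end.
- cap (a point): Orange lever cap with a white stripe: an upright block 30 mm (x, across the track) x 12 mm (y, along the track) x 30 mm high. This point is its centre, 65 mm above the table; its underside is 50 mm and its top 80 mm above the table. Axes as the light box's. It can only slide along the track.
- dimmer (a joint): Travel of the lever along the box's +y, in m: 0 at off, 0.090 at the bright end (hard stops). A spring ball makes it click into rests at 0, 0.018, 0.036, 0.054, 0.072, 0.090. Leaving a rest takes about 5 to 8 N; the push fades towards the midpoint (9 mm on), past which the lever snaps ahead into the next rest. Starts at or between the first and second click.
- paperweight: Loose brass paperweight with a knob, 44 mm across, 39 mm high, standing on the light box's white panel; origin at the centre of its underside.
- tape: Loose roll of green tape lying flat on the table beside the -y side of the light box, 96 mm across, 24 mm high; origin at the centre of its underside.
- ink: Loose closed amber ink jar standing on the table beside the +y side of the light box, 52 mm across, 62 mm high; origin at the centre of its underside.
- brush: Loose paint brush with a blue handle, 190 mm long, lying on the white panel towards the +y side of the light box; origin near its middle, at its underside.

How it is judged (in metres and radians):
On the way, in this order (a step that is already met when the one before it is completed fails the run):
1. the lever is pushed fully back to its off end (value of joint dimmer below 0.004 m), for 0.1 s.
2. the lever is brought into the third click (value of joint dimmer between 0.05 and 0.058 m), for 0.2 s.
At the end, for the whole second after the job is handed in: The lever rests, at a standstill, in the third click from off (joint at 54 mm, within 4 mm) (all of step 2 and velocity of joint dimmer between -0.01 and 0.01 m/s); the robot touches nothing.
It fails at once if the lever is pushed past the third click, beyond the midpoint to the fourth (joint over 63 mm) (value of joint dimmer above 0.063 m).
It fails at once if the lever is pinched or rammed (over 30 N between the fingers and the light box or its lever) (contact force between the fingers and lightbox above 30 N).
It fails at once if the paperweight, tape roll, ink jar or brush is lifted or moved by more than 20 mm (distance of any of paperweight, tape, ink, brush from where it was at the start of the episode above 0.02 m).
It also fails if it takes over 64 s, if anything falls off the work surface, if the arm or the gripper's body presses on something with over 40 N, if the wrist force passes 120 N, or if a joint passes its speed limit or range.

## Working session

There is one attempt and no reset: what is moved stays moved. The work goes in short steps, Python scripts to look and compute and a tool call to move; the robot and the scene stay as the last step left them, time stands still between calls to the robot, and variables do not carry over. Pictures are saved under pics/ and viewed, and the job is handed in when it is done.

Besides the shell and the picture viewer there is one more tool, called after "Emit:" as name(argument=value, ...) on one line, values as JSON. arm_command: Moves the arm, as the interface text tells. Its arguments: {"type":"object","properties":{"deltas":{"type":"array","items":{"type":"array"}},"grip_force":{"type":"number"}},"required":["deltas"]}

```bash
mkdir -p pics; ls; cat > h.py <<'E'
from workcell import env, cams
import numpy as np, cv2
def save(f,n): cv2.imwrite('pics/'+n,cv2.cvtColor(f['img'],cv2.COLOR_RGB2BGR))
E
python3 - <<'E'
from h import *
import pickle
s=env.state();print({k:np.round(v,3) for k,v in s.items()},env.tip_reach)
fr={}
for n in ("side","top","wrist"):
    f=cams.grab_frame(n);fr[n]=f;save(f,n+'0.png')
    for o in ("lightbox","cap"):
        print(n,o,[(r['conf'],r['centre'],r['region'].sum()) for r in cams.silhouettes(f,o)])
pickle.dump(fr,open('fr0.pkl','wb'))
E
```

```text
pics
{'time_s': np.float64(0.0), 'qpos': array([ 6.4055e+01,  1.8351e+01,  8.9707e+01, -1.0000e-03,  7.2043e+01,
       -1.1460e+00]), 'qvel': array([-0.037, -0.045,  0.092, -0.087, -0.165,  0.054]), 'effort': array([-1.0000e-03, -4.1245e+01, -2.3198e+01,  7.3000e-02,  4.5000e-02,
       -0.0000e+00]), 'ee_pos': array([240.97 , 521.531, 224.123]), 'ee_rot': array([ -90.668,   89.899, -115.467]), 'force': array([-0.449,  0.611, -0.768]), 'torque': array([ 0.066, -0.041,  0.038]), 'gripper_width': np.float64(91.384)} 11.0
side lightbox [(0.8, [274.5, 193.6], np.int64(14678))]
side cap [(0.57, [227.3, 174.3], np.int64(135))]
top lightbox [(0.81, [229.0, 156.7], np.int64(15693)), (0.3, [205.5, 119.6], np.int64(932))]
top cap [(0.38, [214.1, 203.1], np.int64(53))]
wrist lightbox []
wrist cap []
```

View pics/side0.png

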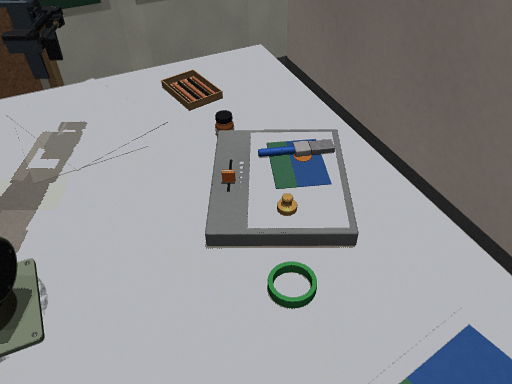

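View pics/top0.png

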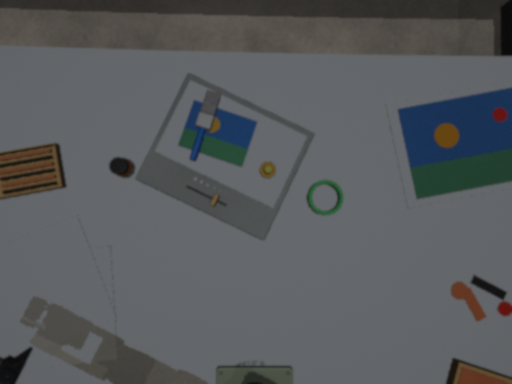

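```bash
python3 - <<'E'
from h import *
import pickle
fr=pickle.load(open('fr0.pkl','rb'))
f=fr['top'];c=f['img'][60:260,120:350]
cv2.imwrite('pics/topz.png',cv2.cvtColor(cv2.resize(c,None,fx=3,fy=3,interpolation=cv2.INTER_CUBIC),cv2.COLOR_RGB2BGR))
f=fr['side'];c=f['img'][110:260,190:370]
cv2.imwrite('pics/sidez.png',cv2.cvtColor(cv2.resize(c,None,fx=4,fy=4,interpolation=cv2.INTER_CUBIC),cv2.COLOR_RGB2BGR))
E
```

```text
(no output)
```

View pics/topz.png

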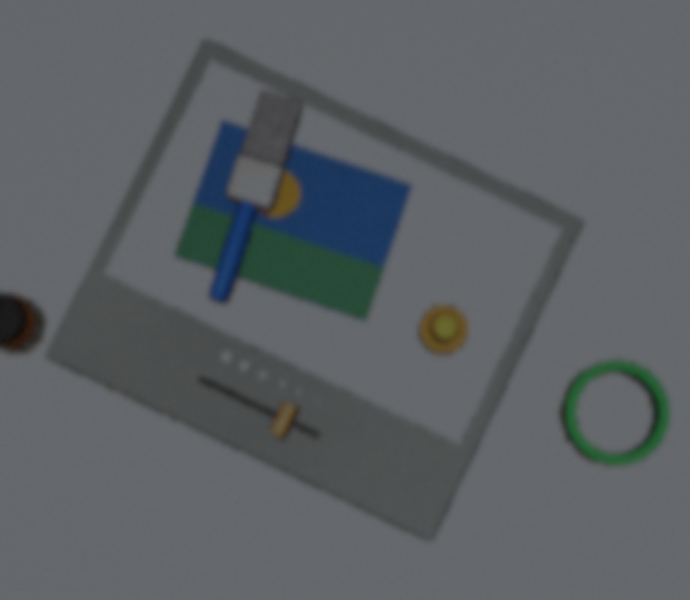

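View pics/sidez.png

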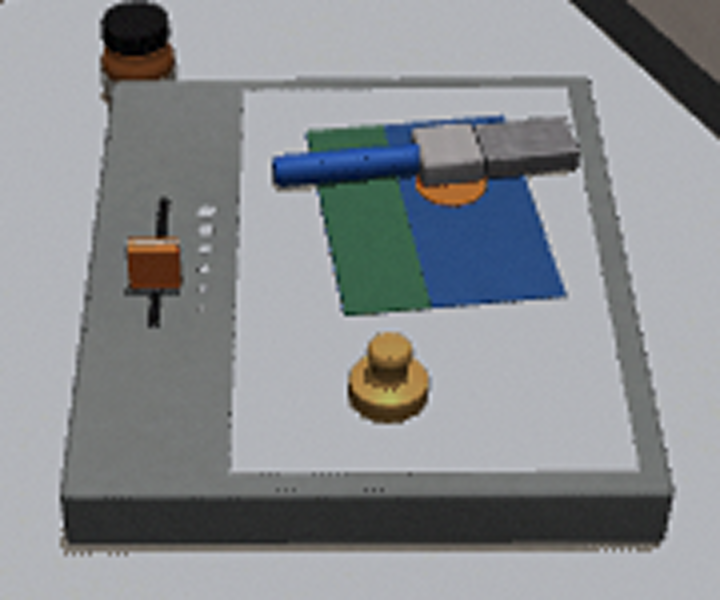

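```bash
cat >> h.py <<'E'
def proj(f,P): return cv2.projectPoints(np.asarray(P,float).reshape(-1,1,3),f['rvec'],f['tvec'],f['K'],f['dist'])[0].reshape(-1,2)
def b2w(p,P):
    P=np.atleast_2d(P).astype(float);c,s=np.cos(p[2]),np.sin(p[2])
    return np.c_[p[0]+c*P[:,0]-s*P[:,1],p[1]+s*P[:,0]+c*P[:,1],P[:,2]]
E
python3 - <<'E'
from h import *
import pickle
from scipy.optimize import least_squares
fr=pickle.load(open('fr0.pkl','rb'))
C=[[160,190,45],[160,-190,45],[-160,-190,45],[-160,190,45]]
T=np.array([[205,40],[582,222],[433,540],[48,356]])/3+[120,60]
S=np.array([[588,79],[673,490],[62,495],[112,80]])/4+[190,110]
for k in ('t','s','ts'):
    def r(p):
        W=b2w(p,C);o=[]
        if 't' in k:o.append(proj(fr['top'],W)-T)
        if 's' in k:o.append(proj(fr['side'],W)-S)
        return np.concatenate(o).ravel()
    q=least_squares(r,[600,100,-0.4]);print(k,q.x,np.degrees(q.x[2]),np.round(q.fun,1))
p=q.x
np.save('p.npy',p)
print('off',b2w(p,[-118,-45,45]), 'dir',b2w(p,[0,1,0])-b2w(p,[0,0,0]))
for n,ctr,z in (('top',np.array([287,418])/3+[120,60],80),('side',np.array([154,242])/4+[190,110],80)):
    g=least_squares(lambda a:(proj(fr[n],b2w(p,[a[0],a[1],z]))-ctr).ravel(),[-118,0]);print(n,'cap y-joint',g.x,g.x[1]+45)
img=fr['side']['img'].copy();im=cv2.resize(img[110:260,190:370],None,fx=4,fy=4)
for j in range(6):
    u=proj(fr['side'],b2w(p,[-91,-45+18*j,45]))[0];cv2.circle(im,tuple(int(v) for v in (u-[190,110])*4),2,(255,0,0),-1)
cv2.imwrite('pics/dots.png',im[:,:,::-1])
for n in ('paperweight','tape','ink','brush'):pass
E
```

```text
t [ 6.64336336e+02  8.18354138e+01 -4.32877100e-01] -24.80203088113155 [-0.2 -1.   1.4 -0.8  0.2  1.2 -1.3  0.5]
s [ 6.65553273e+02  8.21822179e+01 -4.36402069e-01] -25.00399669687715 [ 0.2 -1.5  0.9  0.6 -1.   0.2 -0.2 -0.5]
ts [ 6.64929156e+02  8.19050383e+01 -4.34486141e-01] -24.89422215194856 [-0.1 -1.3  1.4 -0.8  0.   1.  -1.4  0.1 -0.1 -1.4  0.9  0.7 -1.   0.5
 -0.5 -0.3]
off [[538.95045744  90.7575797   45.        ]] dir [[0.42094434 0.90708647 0.        ]]
top cap y-joint [-115.89682584  -28.66724598] 16.33275402443802
side cap y-joint [-116.75881814  -25.30422666] 19.695773342045698
```

View pics/dots.png

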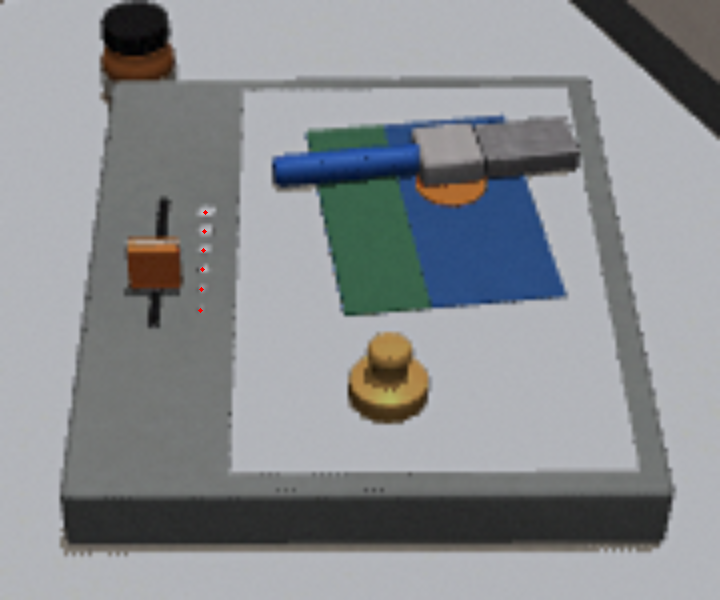

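```bash
python3 - <<'E'
from h import *
from scipy.spatial.transform import Rotation as R
s=env.state();M=R.from_euler('xyz',s['ee_rot'],degrees=True).as_matrix();print(M.round(3))
p=np.load('p.npy')
y=M[:,1];a=np.arctan2(y[1],y[0]);
for k in(-1,0,1):print('turn',p[2]-a+k*np.pi)
for y in (-27+35, -27-35,-45-35,-45+35): print(y,b2w(p,[-118,y,69])-[241.167,521.997,224.976])
E
```

```text
[[-0.     0.419  0.908]
 [-0.     0.908 -0.419]
 [-1.    -0.    -0.   ]]
turn -4.714037884255983
turn -1.57244523066619
turn 1.569147422923603
8 [[ 320.0935076  -383.16383749 -155.976     ]]
-62 [[ 290.62740361 -446.65989025 -155.976     ]]
-80 [[ 283.05040544 -462.98744667 -155.976     ]]
-10 [[ 312.51650943 -399.49139392 -155.976     ]]
```

Emit:
arm_command(deltas=[[0,[32,-38,-7],-0.14],[0,[64,-77,-14],-0.28],[0,[96,-115,-21],-0.42],[0,[128,-153,-28],-0.56],[0,[160,-192,-35],-0.7],[0,[192,-230,-42],-0.84],[0,[224,-268,-49],-0.98],[0,[256,-306,-56],-1.12],[0,[288,-345,-63],-1.26],[0,[320,-383,-70],-1.4],[0,[320,-383,-70],-1.54],[0,[320,-383,-70],-1.572],[0,[320,-383,-70],-1.572],[0,[320,-383,-70],-1.572],[0,[320,-383,-70],-1.572]], grip_force=20)

```text
time_s: 1.95
ee_pos: [561.0, 139.4, 155.1]
ee_rot: [106.7, 90.0, -8.1]
force: [0.8, 0.2, -0.8]
gripper_width: 0.3
```

```bash
cat > st.py <<'E'
from h import *
import sys
from scipy.spatial.transform import Rotation as R
p=np.load('p.npy')
s=env.state();e=s['ee_pos'];c,sn=np.cos(p[2]),np.sin(p[2])
Rb=np.array([[c,sn],[-sn,c]])
print('t',s['time_s'],'ee',e.round(2),'box xy',(Rb@(e[:2]-p[:2])).round(2),'F box',(Rb@s['force'][:2]).round(2),'Fz',round(s['force'][2],2),'w',s['gripper_width'])
M=R.from_euler('xyz',s['ee_rot'],degrees=True).as_matrix();print('tooly in box deg',np.degrees(np.arctan2(M[1,1],M[0,1])-p[2]))
if len(sys.argv)>1:
    for n in ('side','wrist'):
        f=cams.grab_frame(n);im=f['img']
        if n=='side':
            im=cv2.resize(im[110:210,190:310],None,fx=5,fy=5,interpolation=cv2.INTER_CUBIC)
            for j in range(6):
                u=proj(f,b2w(p,[-91,-45+18*j,45]))[0];cv2.circle(im,tuple(int(v) for v in (u-[190,110])*5),2,(255,0,0),-1)
        cv2.imwrite(f'pics/{n}{sys.argv[1]}.png',im[:,:,::-1])
E
python3 st.py 1
```

```text
t 1.95 ee [560.99 139.37 155.11] box xy [-118.47    8.38] F box [0.62 0.55] Fz -0.8 w 0.2607378523470738
tooly in box deg 0.09931100090185421
```

View pics/side1.png

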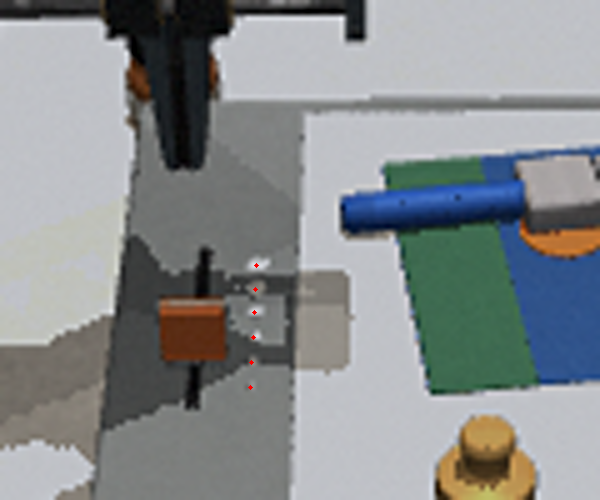

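View pics/wrist1.png

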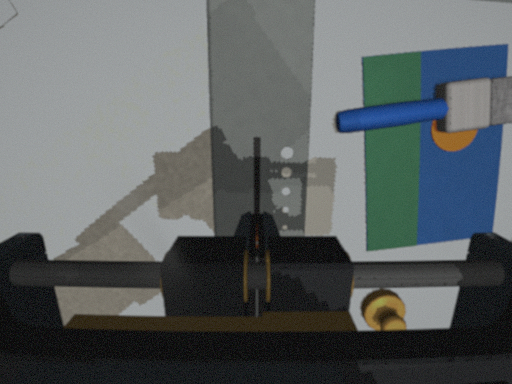

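Emit:
arm_command(deltas=[[0,[0,0,-30],0],[0,[0,0,-60],0],[0,[0,0,-75],0],[0,[0,0,-86],0],[0,[0,0,-86],0],[0,[-1.7,-3.6,-86],0],[0,[-3.4,-7.3,-86],0],[0,[-3.4,-7.3,-86],0],[0,[-3.4,-7.3,-86],0]])

```text
time_s: 2.95
ee_pos: [558.1, 131.6, 69.7]
ee_rot: [126.4, 89.9, 11.5]
force: [-0.1, 0.0, 0.2]
gripper_width: 0.4
```

```bash
python3 st.py 2
```

```text
t 2.95 ee [558.12 131.58  69.74] box xy [-1.178e+02  1.000e-01] F box [-0.16 -0.02] Fz 0.17 w 0.37271568789575
tooly in box deg 0.005606277505953981
```

View pics/side2.png

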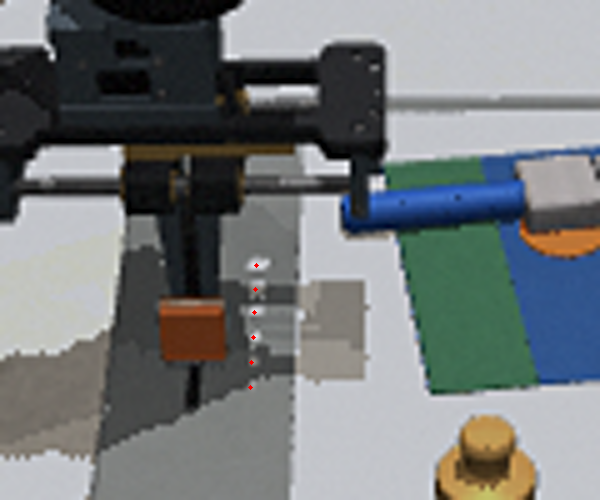

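Emit:
arm_command(deltas=[[0,[-0.8,-1.8,0],0],[0,[-1.7,-3.6,0],0],[0,[-2.1,-4.5,0],0],[0,[-2.5,-5.4,0],0],[0,[-2.9,-6.3,0],0],[0,[-3.4,-7.3,0],0],[0,[-3.8,-8.2,0],0],[0,[-3.8,-8.2,0],0]])

```text
time_s: 3.85
ee_pos: [553.4, 122.8, 68.7]
ee_rot: [-21.0, 89.9, -135.8]
force: [0.4, 0.8, -0.1]
gripper_width: 0.7
```

```bash
python3 st.py
```

```text
t 3.85 ee [553.4  122.76  68.71] box xy [-118.37   -9.89] F box [0.03 0.9 ] Fz -0.13 w 0.662541139135241
tooly in box deg 0.038945623006633276
```

Emit:
arm_command(deltas=[[0,[-0.4,-0.9,0],0],[0,[-0.8,-1.8,0],0],[0,[-1.3,-2.7,0],0],[0,[-1.3,-2.7,0],0]])

```text
time_s: 4.25
ee_pos: [552.3, 120.5, 68.8]
ee_rot: [-35.9, 90.0, -150.7]
force: [-0.8, -0.5, -0.1]
gripper_width: 0.4
```

```bash
python3 st.py 3
```

```text
t 4.25 ee [552.3  120.48  68.81] box xy [-118.41  -12.42] F box [-0.55 -0.81] Fz -0.13 w 0.39739900047843957
tooly in box deg 0.021863469336107805
```

View pics/side3.png

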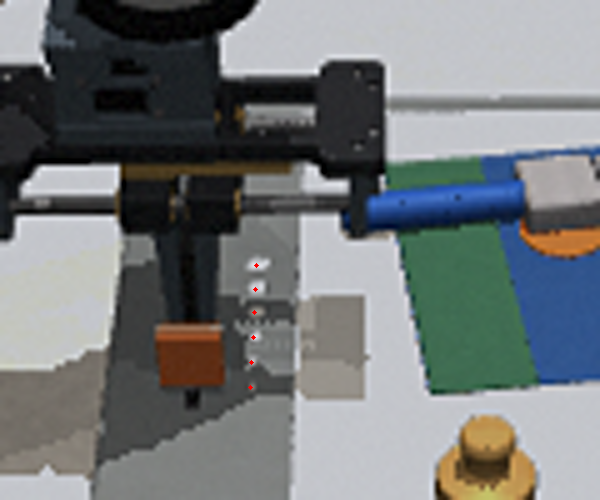

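```bash
cat > cap.py <<'E'
from h import *
from scipy.optimize import least_squares
import pickle
p=np.load('p.npy')
def cap(f):
    # orange mask in the cap's neighbourhood, bottom of front face / top edge -> joint by mask overlap
    hsv=cv2.cvtColor(f['img'],cv2.COLOR_RGB2HSV)
    m=((hsv[...,0]<18)&(hsv[...,1]>110)&(hsv[...,2]>70)).astype(np.uint8)
    roi=np.zeros_like(m);h=cv2.convexHull(proj(f,b2w(p,[[-138,-70,50],[-98,-70,50],[-138,70,90],[-98,70,90],[-138,-70,90],[-98,70,50],[-138,70,50],[-98,-70,90]])).astype(np.int32));cv2.fillConvexPoly(roi,h,1)
    m&=roi
    best=[]
    for j in np.arange(-6,96,0.5):
        c=np.array([[a,b,z] for a in(-133,-103) for b in (-51+j,-39+j) for z in (50,80)])
        hh=cv2.convexHull((proj(f,b2w(p,c))*16).astype(np.float32)).astype(np.int32)
        r=np.zeros((384*4,512*4),np.uint8);cv2.fillConvexPoly(r,(hh*4).astype(np.int32),1,shift=4)
        r=cv2.resize(r*255,(512,384),interpolation=cv2.INTER_AREA)/255.
        best.append((np.minimum(r,m).sum()/np.maximum(r,m).sum(),j))
    return max(best),m.sum()
if __name__=='__main__':
    print('start',{n:cap(f) for n,f in pickle.load(open('fr0.pkl','rb')).items() if n!='wrist'})
    print('now',[cap(cams.grab_frame(n)) for n in('side',)])
E
python3 cap.py
```

```text
start {'side': ((np.float64(0.8101452056547047), np.float64(21.0)), np.uint64(149)), 'top': ((np.float64(0.014857542387694458), np.float64(7.5)), np.uint64(1))}
now [((np.float64(0.7942430703624733), np.float64(3.0)), np.uint64(149))]
```

Emit:
arm_command(deltas=[[0,[-1.3,-2.7,0],0],[0,[-2.5,-5.4,0],0],[0,[-3.4,-7.3,0],0],[0,[-3.8,-8.2,0],0],[0,[-3.8,-8.2,0],0],[0,[-3.8,-8.2,0],0]])

```text
time_s: 5.0
ee_pos: [549.7, 114.4, 69.1]
ee_rot: [174.0, 89.8, 59.0]
force: [1.7, 7.2, -2.1]
gripper_width: 0.5
```

```bash
python3 st.py;python3 cap.py
```

```text
t 5.0 ee [549.7  114.42  69.06] box xy [-118.21  -19.01] F box [-1.54  7.25] Fz -2.06 w 0.542447016932034
tooly in box deg -0.06054099081072038
start {'side': ((np.float64(0.8101452056547047), np.float64(21.0)), np.uint64(149)), 'top': ((np.float64(0.014857542387694458), np.float64(7.5)), np.uint64(1))}
now [((np.float64(0.7816861383012313), np.float64(0.5)), np.uint64(146))]
```

Emit:
arm_command(deltas=[[0,[1.7,3.6,0],0],[0,[3.4,7.3,0],0],[0,[3.4,7.3,20],0],[0,[3.4,7.3,45],0],[0,[3.4,7.3,45],0],[0,[-5,-10.8,45],0],[0,[-15,-32.3,45],0],[0,[-25.3,-54.4,45],0],[0,[-25.3,-54.4,45],0],[0,[-25.3,-54.4,20],0],[0,[-25.3,-54.4,0],0],[0,[-25.3,-54.4,0],0],[0,[-25.3,-54.4,0],0]])

```text
time_s: 6.35
ee_pos: [523.3, 58.1, 68.6]
ee_rot: [-57.5, 89.9, -172.3]
force: [-0.5, 0.2, 0.9]
gripper_width: 0.6
```

```bash
python3 st.py 4;python3 cap.py
```

```text
t 6.35 ee [523.26  58.14  68.59] box xy [-118.5   -81.19] F box [-0.57 -0.03] Fz 0.89 w 0.5830275009409598
tooly in box deg 0.027305169870490018
start {'side': ((np.float64(0.8101452056547047), np.float64(21.0)), np.uint64(149)), 'top': ((np.float64(0.014857542387694458), np.float64(7.5)), np.uint64(1))}
now [((np.float64(0.1014523302628528), np.float64(0.5)), np.uint64(19))]
```

View pics/side4.png

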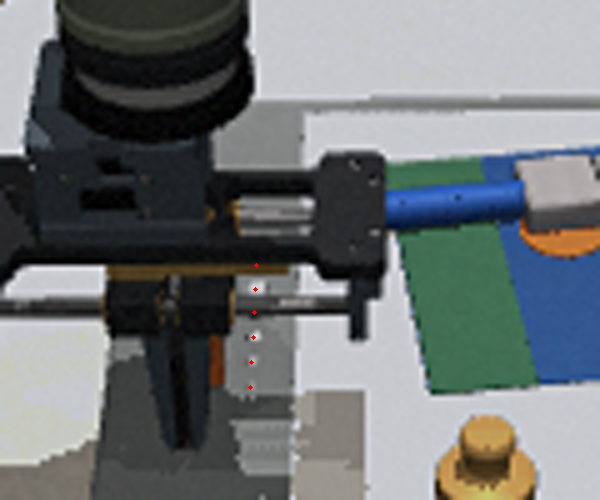

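View pics/wrist4.png

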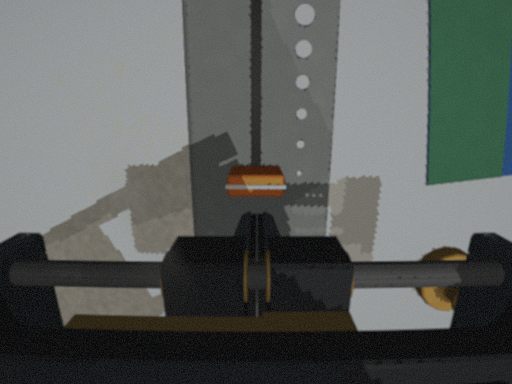

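```bash
cat > wc.py <<'E'
from h import *
from scipy.optimize import least_squares
import sys
p=np.load('p.npy')
def inv(f,uv,z): return least_squares(lambda a:(proj(f,b2w(p,[a[0],a[1],z]))-uv).ravel(),[-118,0]).x
def run():
    f=cams.grab_frame('wrist');im=f['img'].astype(int)
    hsv=cv2.cvtColor(f['img'],cv2.COLOR_RGB2HSV)
    o=((hsv[...,0]<18)&(hsv[...,1]>110)&(hsv[...,2]>70)).astype(np.uint8)
    o[:, :215]=0;o[:,300:]=0;o[235:]=0
    n,l,st,_=cv2.connectedComponentsWithStats(cv2.morphologyEx(o,cv2.MORPH_CLOSE,np.ones((7,3),np.uint8)))
    if n<2: print('no cap');return f
    k=1+np.argmax(st[1:,4]);x,y,w,h,_=st[k]
    cols=slice(x+6,x+w-6);pr=im[y-3:y+h+8,cols].min(2).mean(1);r=y-3+np.argmax(pr);
    ww=np.clip(im[r-3:r+4,cols].min(2).mean(1)-np.median(pr),0,None);rr=(ww*np.arange(r-3,r+4)).sum()/ww.sum()
    a=inv(f,[x+w/2-.5,rr],80)
    # dots
    g=[]
    for j in range(6):
        u=proj(f,b2w(p,[-91,-45+18*j,45]))[0];ui=u.round().astype(int)
        if 12<ui[1]<225 and 12<ui[0]<500:
            P=im[ui[1]-9:ui[1]+10,ui[0]-9:ui[0]+10].min(2).astype(float);P=np.clip(P-np.median(P)-40,0,None)
            if P.sum()>0:
                gy,gx=np.mgrid[-9:10,-9:10];uv=ui+[(P*gx).sum()/P.sum(),(P*gy).sum()/P.sum()];q=inv(f,uv,45);g.append((j,(q-[-91,-45+18*j]).round(1)))
    print('cap box',(x,y,w,h),'stripe row',rr,'xy',a.round(1),'joint',round(a[1]+45,1),'doterr',g)
    return f
if __name__=='__main__':
    f=run()
    if len(sys.argv)>1:save(f,'wrist'+sys.argv[1]+'.png')
E
python3 wc.py
```

```text
cap box (np.int32(226), np.int32(174), np.int32(58), np.int32(23)) stripe row 186.64161288480207 xy [-119.3  -41.6] joint 3.4 doterr [(0, array([-1. ,  3.3])), (1, array([-1.1,  3.4])), (2, array([-1. ,  3.3])), (3, array([-0.9,  3.2])), (4, array([-0.9,  2.7]))]
```

Emit:
arm_command(deltas=[[0,[2.5,5.4,0],0],[0,[5.1,10.9,0],0],[0,[6.3,13.6,0],0],[0,[6.7,14.5,0],0],[0,[7.2,15.4,0],0],[0,[7.6,16.3,0],0],[0,[8.0,17.2,0],0],[0,[8.4,18.1,0],0],[0,[8.8,19.0,0],0],[0,[9.3,20.0,0],0],[0,[9.7,20.9,0],0],[0,[9.7,20.9,0],0]])

```text
time_s: 7.75
ee_pos: [533.4, 79.7, 68.8]
ee_rot: [-160.7, 90.0, 84.5]
force: [-0.4, -0.2, 1.0]
gripper_width: 0.7
```

```bash
python3 st.py;python3 wc.py
```

```text
t 7.75 ee [533.36  79.71  68.82] box xy [-118.43  -57.37] F box [-0.28 -0.31] Fz 0.96 w 0.6715913680361988
tooly in box deg 0.020610321040084593
cap box (np.int32(228), np.int32(202), np.int32(57), np.int32(22)) stripe row 214.2221561868537 xy [-119.3  -33.1] joint 11.9 doterr [(0, array([-1. ,  3.1])), (1, array([-0.9,  3.5])), (2, array([-1. ,  3.4])), (3, array([-1.,  3.])), (4, array([-0.9,  2.7]))]
```

Emit:
arm_command(deltas=[[0,[0.2,0.5,0],0],[0,[0.4,0.9,0],0],[0,[0.6,1.4,0],0],[0,[0.6,1.4,0],0]])

```text
time_s: 8.2
ee_pos: [533.9, 80.7, 68.9]
ee_rot: [-174.4, 90.0, 70.8]
force: [-0.1, -0.5, 1.0]
gripper_width: 0.8
```

```bash
python3 st.py;python3 wc.py
```

```text
t 8.2 ee [533.89  80.67  68.92] box xy [-118.35  -56.28] F box [ 0.09 -0.46] Fz 1.03 w 0.7510609706083136
tooly in box deg 0.018236423612215114
cap box (np.int32(228), np.int32(202), np.int32(56), np.int32(22)) stripe row 214.19890444309186 xy [-119.5  -32. ] joint 13.0 doterr [(0, array([-1. ,  3.2])), (1, array([-0.9,  3.8])), (2, array([-0.9,  3.3])), (3, array([-1. ,  3.2])), (4, array([-0.9,  2.6]))]
```

Emit:
arm_command(deltas=[[0,[0.2,0.5,0],0],[0,[0.4,0.9,0],0],[0,[0.6,1.4,0],0],[0,[0.6,1.4,0],0]])

```text
time_s: 8.65
ee_pos: [534.6, 82.0, 69.1]
ee_rot: [131.7, 90.0, 16.9]
force: [0.4, 0.3, -0.5]
gripper_width: 0.4
```

```bash
python3 st.py;python3 wc.py
```

```text
t 8.65 ee [534.61  82.02  69.05] box xy [-118.26  -54.75] F box [0.22 0.44] Fz -0.48 w 0.4111304244880904
tooly in box deg 0.026963370641108143
cap box (np.int32(228), np.int32(189), np.int32(57), np.int32(23)) stripe row 201.69783901104083 xy [-119.1  -23.6] joint 21.4 doterr [(0, array([-1.1,  3.1])), (1, array([-0.7,  4.2])), (2, array([-0.9,  3.4])), (3, array([-1.,  3.])), (4, array([-0.9,  2.8]))]
```

Emit:
arm_command(deltas=[[0,[1.3,2.7,0],0],[0,[2.5,5.4,0],0],[0,[2.9,6.3,0],0],[0,[3.4,7.3,0],0],[0,[3.8,8.2,0],0],[0,[4.2,9.1,0],0],[0,[4.6,10.0,0],0],[0,[5.1,10.9,0],0],[0,[5.5,11.8,0],0],[0,[5.9,12.7,0],0],[0,[6.3,13.6,0],0],[0,[6.7,14.5,0],0],[0,[7.2,15.4,0],0],[0,[7.4,16.0,0],0],[0,[7.4,16.0,0],0]])

```text
time_s: 10.2
ee_pos: [541.9, 98.2, 68.9]
ee_rot: [-160.7, 90.0, 84.5]
force: [0.9, -0.7, 0.3]
gripper_width: 0.4
```

```bash
python3 st.py;python3 wc.py
```

```text
t 10.2 ee [541.87  98.24  68.9 ] box xy [-118.5   -36.98] F box [ 1.07 -0.25] Fz 0.34 w 0.4075954771395476
tooly in box deg 0.029986316376815942
cap box (np.int32(228), np.int32(189), np.int32(58), np.int32(22)) stripe row 201.48160068010682 xy [-119.1   -5.7] joint 39.3 doterr [(1, array([-1. ,  3.1])), (2, array([-1.3,  4.8])), (3, array([-1. ,  3.2])), (4, array([-0.9,  2.7]))]
```

Emit:
arm_command(deltas=[[0,[1.3,2.7,0],0],[0,[2.5,5.4,0],0],[0,[2.9,6.3,0],0],[0,[3.4,7.3,0],0],[0,[3.8,8.2,0],0],[0,[4.2,9.1,0],0],[0,[4.6,10.0,0],0],[0,[5.1,10.9,0],0],[0,[5.5,11.8,0],0],[0,[5.9,12.7,0],0],[0,[6.3,13.6,0],0],[0,[6.3,13.6,0],0]])

```text
time_s: 11.45
ee_pos: [548.5, 112.1, 69.0]
ee_rot: [165.3, 89.9, 50.4]
force: [0.6, -0.6, -0.1]
gripper_width: 0.2
```

```bash
python3 st.py;python3 wc.py
```

```text
t 11.45 ee [548.47 112.12  68.97] box xy [-118.36  -21.61] F box [ 0.8  -0.26] Fz -0.09 w 0.23093516643526396
tooly in box deg 0.02239657282381482
cap box (np.int32(228), np.int32(199), np.int32(57), np.int32(25)) stripe row 214.1713630500215 xy [-119.2    2.7] joint 47.7 doterr [(2, array([-1.1,  2.4])), (3, array([-0.8,  3.8])), (4, array([-0.9,  2.8]))]
```

Joint is about 44.5, just short of the midpoint. Creep on.

Emit:
arm_command(deltas=[[0,[0.2,0.5,0],0],[0,[0.4,0.9,0],0],[0,[0.6,1.4,0],0],[0,[0.8,1.8,0],0],[0,[0.8,1.8,0],0]])

```text
time_s: 12.0
ee_pos: [549.1, 113.5, 69.0]
ee_rot: [165.8, 90.0, 50.9]
force: [0.2, -0.8, -0.4]
gripper_width: 0.4
```

```bash
python3 st.py;python3 wc.py
```

```text
t 12.0 ee [549.08 113.53  68.96] box xy [-118.4   -20.08] F box [ 0.52 -0.63] Fz -0.4 w 0.3886944183245208
tooly in box deg 0.02025551158571507
cap box (np.int32(228), np.int32(202), np.int32(57), np.int32(22)) stripe row 214.0138273355788 xy [-119.3    4.3] joint 49.3 doterr [(2, array([-1. ,  3.1])), (3, array([-1. ,  4.8])), (4, array([-0.9,  3. ]))]
```

Emit:
arm_command(deltas=[[0,[0.2,0.5,0],0],[0,[0.4,0.9,0],0],[0,[0.6,1.4,0],0],[0,[0.6,1.4,0],0]])

```text
time_s: 12.45
ee_pos: [549.6, 114.8, 69.0]
ee_rot: [141.6, 90.0, 26.7]
force: [0.4, 0.1, 0.6]
gripper_width: 0.6
```

```bash
python3 st.py;python3 wc.py
```

```text
t 12.45 ee [549.61 114.83  68.97] box xy [-118.46  -18.68] F box [0.33 0.29] Fz 0.58 w 0.6023915426115403
tooly in box deg 0.03270126883271168
cap box (np.int32(228), np.int32(187), np.int32(58), np.int32(25)) stripe row 201.88213851761847 xy [-119.    12.4] joint 57.4 doterr [(2, array([-1. ,  3.2])), (3, array([-1.4,  5.2])), (4, array([-1.,  3.]))]
```

Snapped to about 54. Now retreat backwards and lift away.

Emit:
arm_command(deltas=[[0,[-2.1,-4.5,0],0],[0,[-6.3,-13.6,0],0],[0,[-10,-21.5,0],0],[0,[-10,-21.5,0],0],[0,[-10,-21.5,30],0],[0,[-10,-21.5,60],0],[0,[-10,-21.5,100],0],[0,[-40,-40,140],0],[0,[-75,-60,150],0],[0,[-110,-80,150],0],[0,[-110,-80,150],0],[0,[-110,-80,150],0],[0,[-110,-80,150],0]])

```text
time_s: 13.8
ee_pos: [440.5, 34.9, 219.1]
ee_rot: [129.8, 89.9, 14.9]
force: [0.7, -0.4, 0.6]
gripper_width: 0.0
```

```bash
python3 st.py 9;python3 cap.py; python3 - <<'E'
from h import *
f=cams.grab_frame('side');save(f,'sideF.png');save(cams.grab_frame('top'),'topF.png')
import pickle
a=pickle.load(open('fr0.pkl','rb'))['side']
for n in('paperweight','tape','ink','brush'):
    r=cams.silhouettes(f,n);print(n,r and r[0]['centre'])
E
```

```text
t 13.8 ee [440.5   34.92 219.08] box xy [-183.8  -137.09] F box [ 0.78 -0.11] Fz 0.61 w 0.043403466194125856
tooly in box deg 0.02003448192972151
start {'side': ((np.float64(0.8101452056547047), np.float64(21.0)), np.uint64(149)), 'top': ((np.float64(0.014857542387694458), np.float64(7.5)), np.uint64(1))}
now [((np.float64(0.7785984427141269), np.float64(56.0)), np.uint64(138))]
paperweight [287.3, 205.0]
tape [285.2, 296.7]
ink [229.3, 124.7]
brush [303.2, 151.2]
```

View pics/side9.png

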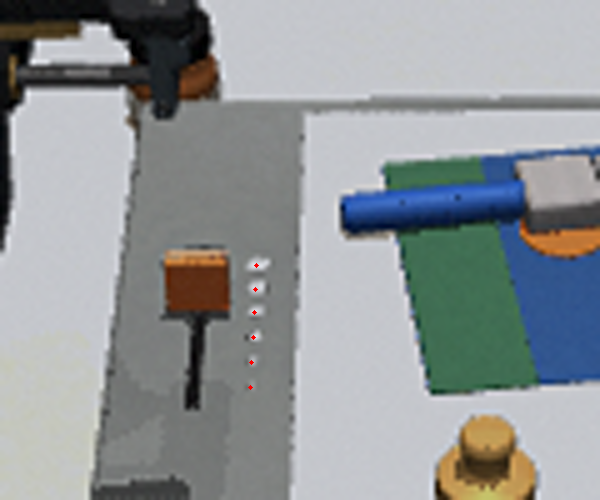

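View pics/sideF.png

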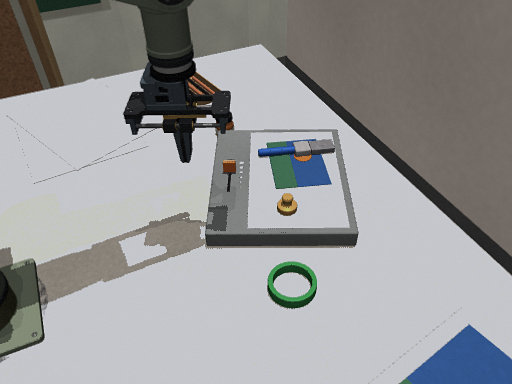

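```bash
python3 - <<'E'
from h import *
print(env.job_done())
E
```

```text
the job is handed in; nothing more can be done
None
```

The dimmer lever is resting in the third click from off, and I handed the job in at about 14 s; no verdict was reported.

- **Pushing:** With the gripper shut, I pushed the lever back against its off stop; the highest force I read was about 7 N. From the other side I then pushed it through the first and second clicks into the third, creeping past each midpoint until it snapped. I then backed off and lifted clear.
- **Lever position:** The wrist camera put the lever at about 0, 18, 36 and 54 mm at the four rests. The final side view, with the arm clear, gave 56 mm raw; that method read 0.5 to 3 mm high at off, so this is about 53 to 55.5 mm.
- **Disagreements:** My fitted box position was about 3 mm off along the track compared with the dots seen by the wrist camera. I corrected for this by measuring the lever relative to the dots. The lever-fitting check did not work in the top view, so I did not use it.
- **Other objects:** In the last side picture the paperweight, tape roll and brush look unmoved. The ink jar was partly hidden behind the gripper, so I could not check it as well, but the fingers did not go near it.

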